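Tip the valve block over into the drill jig and close the leaf on it

TASK

The valve block stands on its tail in the shallow pocket of the drill jig, stub up, because its end has just been drilled; next comes its side. Without gripping or lifting anything, push the block over so that it tips out of the pocket and lies in the jig's nest with its stub in the slotted end stop, gently push it along until it is fully home against that stop, and then push the open hinged leaf over and down until it lies shut, flat on its rests above the block. Leave the other parts and tools on the table where they are.

Things in the scene. Friction and masses are not known exactly. Their poses are not given: they have to be found in the camera images.
- jig: Steel drill jig fixed to the table, its pose varies. Origin: centre of the underside of its base plate (120 x 180 x 15 mm in its x, y, z). Jig x points to the hinge side, away from the robot; jig y from the end stop to the pocket; z up. Along jig x = 0 lie, from +y to -y: pocket, step, nest, end stop. Pocket and nest are 53 mm wide in x.
- pocket_step (a point): Top of the 3 mm step between pocket and nest (jig x 0, y 22, z 18 mm). On its +y side the pocket: floor z 15 mm, reaching to jig y 75 mm, cheeks on both sides with tops at z 40 mm, behind it only a 3 mm high rim and the plate's end at y 90 mm. On its -y side the nest: floor z 18 mm, walls on both sides up to z 66 mm, the robot-side one with a chip window.
- stop_face (a point): Middle of the end stop's face, on the nest floor (jig x 0, y -57, z 18 mm). The stop is two cheeks, 22 mm thick in y, tops at z 62 mm, with an open-topped slot 26 mm wide between them that takes the block's stub.
- block_mid (a point): Centre of the valve block's body, 49 x 64 x 50 mm along this point's x, y, z; 0.35 to 0.65 kg. -y points to the stub, +y to the flat tail 32 mm away, +z to the face to be drilled. Starts standing on its tail in the pocket with 2 mm play, stub up, z to jig +y. Pushed high up towards jig -y it tips over the step and drops into the nest; home is then 18 mm farther: jig x 0, y -25, z 43 mm, z up.
- stub_end (a point): Centre of the free end of the block's round stub, 16 mm diameter (with a 20 mm collar next to the body), which projects 38 mm from the body; at the start it is the highest point of the block, 102 mm above its tail.
- leaf (a joint): Hinged leaf's angle, rad: 0 = shut flat over the nest; starts open at 1.92 to 2.05, leaning back. Stiff hinge (0.16 N m): it stays wherever it is left and does not fall. Aluminium plate 8 mm thick, 84 mm from the hinge axis to its edge, 72 mm wide, a thumb tab out to 94 mm, two drill bushes 6 mm proud 41 mm from the axis. A lug under it drops behind the tail: it shuts only on a block that is flat and home.
- hinge_mid (a point): On the leaf's hinge axis at its mid-width (jig x 42, y -19, z 73.5 mm). The axis runs along jig y; from shut (plate reaching to jig -x) opening turns the plate up and then over to jig +x. Open, its plate stands about 53 mm to the side of the nest's middle line at z 115 mm and farther off above: keep a gripper's wider side along jig y when the fingers are down in the nest.
- block_toe (a point): Middle of the block's lower edge over which it tips: where the tail face meets the underside (the face opposite +z). It stays down on the jig while the block is tipped and pushed.
- leaf_press (a point): A point on the leaf's outer face (the top face when shut), 72 mm from the hinge axis and 4 mm out from the plate's mid-plane, at mid-width, clear of the bushes: a good place to push.
- bolt_m16: Bystander: hex bolt standing on its head, 60 mm high, near the end-stop end of the jig. Origin at its foot.
- nut_m20: Bystander: hex nut lying flat, 28 x 28 x 16 mm, beside the bolt. Origin at its underside.
- spool_b: Bystander: valve spool standing on end, 25 mm diameter, 98 mm high, at the far side of the jig. Origin at its foot.
- fit_nipple_a: Bystander: zinc pipe nipple standing, 36 x 36 x 50 mm, beside the spool. Origin at its foot.
- hexkey_8: Bystander: hex key lying flat, 137 x 42 x 8 mm, on the right of the table. Origin at its underside's centre.
- spray_cleaner: Bystander: red spray can standing, 54 mm diameter, 185 mm high, at the far left. Origin at its foot.
- tub_paste: Bystander: white tub with lid, 87 mm diameter, 83 mm high, at the far right. Origin at its foot.
Not all that is in view belongs to the job. Leave any brown or yellow look-alike of the part that bears block_mid alone.

How it is judged (in metres and radians):
At the end, for the whole second after the job is handed in: The block lies flat in the nest (within 0.06 rad, drill face up), stub in the slot, its body within 3.5 mm of the end stop; the leaf is shut within 0.04 rad (angle between block_mid's own z axis and vertical below 0.06 rad and y of block_mid in the frame of jig between -0.0285 and -0.0215 m and z of block_mid in the frame of jig below 0.047 m and y of stub_end in the frame of jig below -0.085 m and value of joint leaf below 0.04 rad); the robot touches nothing.
It fails at once if the block is lifted: its tipping edge comes more than about 20 mm off the jig (height (world z) of block_toe above 0.038 m).
It fails at once if the block is gripped or rammed: the fingers press on it with over 35 N before it is home, or over 60 N at any time (contact force between the fingers and valve_block above 60 N or (contact force between the fingers and valve_block above 35 N and y of block_mid in the frame of jig above -0.0215 m)).
It fails at once if a bystander is moved more than 25 mm (distance of any of bolt_m16, nut_m20, spool_b, fit_nipple_a, hexkey_8, spray_cleaner, tub_paste from where it was at the start of the episode above 0.025 m).
It also fails if it takes over 58 s, if anything falls off the work surface, if the arm or the gripper's body presses on something with over 40 N, if the wrist force passes 120 N, or if a joint passes its speed limit or range.

ROBOT

A 6-joint arm with a two-finger parallel gripper is mounted at the origin on a cart in front of the work surface, level with it; the furniture and walls round the work are solid. World frame = base frame: x ahead of the robot, y to its left, z up, the work surface at z = 0. Lengths are in m, angles in degrees, forces in N, time in s.
With the tool pointing down it reaches from about 0.3 to 0.75 m from the base axis. Payload 8.5 kg.
Tool frame: the origin (TCP) lies at the very end of the fingers, on their centre line; the grasp point (between the pads) lies 19 mm behind it; z points along the fingers, y is the line along which they close (so a half turn about z gives the same grasp; the last joint's range is limited). The gripper opens to 85 mm and grips with 20 to 120 N. Pads are 22 mm wide; open, the fingers measure 114 mm over their backs; the gripper's body (76 mm by 85 mm) begins 54 mm behind the grasp point. The pads swing forward as they close: fully open they stand 13 mm farther back than shut.
Start: joints at [54.357, 21.807, 74.336, -0, 83.858, -12.336], TCP at [0.218, 0.505, 0.231] pointing down, gripper open.
Joint ranges: [-178.18, 178.18], [-50.72, 133.34], [12.68, 142.11], [-81.47, 261.47], [9.98, 163.14], [-165.26, 165.26]. Speed limits (degrees/s): [136.94, 136.94, 180, 180, 180, 180].

INTERFACE

Orientations are given as a 3x3 rotation matrix whose columns are the frame's x, y, z axes.
In Python, from rig import observe, cams, ticket gives the robot as it stands.
- The arm moves only by the tool move_arm, never from a script. Its arguments are lists of equal length, an entry for each row: "jaw": the finger opening in cm, from 0 to 8.54; "dp": the shift along the tool's x, y, z in cm, a list of three; "turn": the turn, a rotation vector about the tool's x, y, z in rad, a list of three. In form: {"jaw": [jaw, ...], "dp": [[tx, ty, tz], ...], "turn": [[wx, wy, wz], ...]}. A call has 1 to 12 rows; each row shifts and turns the commanded pose from where the row before left it, along the tool's axes as they then stand; what a row does not reach is not made up. A row lasts 1/12 s, in which the tool goes at most 41.7 mm and 7.16 degrees, less where a joint would pass 70% of its speed; a pose out of reach is approached as far as the arm can. A call is refused whole if a number of a shift passes 4.17 or a number of a turn 0.125, either way. A call with a gripper value outside its range is refused whole. The fingers move at their own pace and stop on an object; "force" is the grip in N (left out, the last holds). Time passes only in rows, so rows that do not move let the fingers close. It gives the time, the measured TCP pose, the force, the opening and the grip force at its end, in the units of the state.
- observe(): the state, without advancing time (a new reading comes with each control period).
- cams.get_image(name): name is "side" or "top" or "wrist"; returns (picture, depth): 420x560x3 uint8, red, green, blue; 420x560 float32, m along the optical axis (not along the pixel's ray), 0 where there is no reading.
- cams.calibration(name): a dict with "vertical_fov" (degrees; the focal length in pixels is half the picture's height over the tangent of half this angle, whatever the lens; pixels are square), "cx", "cy" (the principal point, pixels), "k1" (the pictures are not rectified: a ray, as slopes to the right and down, at radius r is drawn at 1 + k1 r^2 times it, then the intrinsics apply), "view" (4x4, takes a point from world to camera coordinates); the wrist camera has in their place "tool_from_camera" (4x4, takes a point from camera to tool coordinates, whose origin is the TCP and whose axes are the flange's). Camera axes: x right, y up, looking along -z (the intrinsics and any distortion apply to the point x, -y, -z); pixel columns grow to the right and rows downward; lengths in m; the calibration is good to about 2 mm. A picture is of the moment at which its call begins: read the wrist's pose just before it. calibration takes no time and is no camera call.
- ticket.close_job(): hands the job in; it is judged then, once.
Trained networks look in the newest picture that a camera, given by its name, has taken for a name from the list of things; names that differ only in an ending like _2 or _b are one class to them, and where a whole thing is asked for, a point or a joint stands for the part that bears it (a point fixed in the world has none). Each returns a list of dicts, best first, with "p" (0 to 1); they miss things now and then, are a little off and sometimes report something else, mostly with a low value. They report only what shows in the picture. A call takes as long as a camera call. They do not tell look-alikes from the thing itself.
- cams.spot_in(camera, query): "box" ([centre column, centre row, width, height] as shares, 0 to 1, of the picture: columns of its width, rows of its height, round what is visible of it).
- cams.outline_of(camera, query): "mask" (420x560 bool, what is visible of it) and "box" ([centre column, centre row, width, height] as shares, 0 to 1, of the picture: columns of its width, rows of its height, round what is visible of it).
- cams.mark_of(camera, query): "location" ([column, row] as shares, 0 to 1, of the picture: columns of its width, rows of its height: a listed point, or the origin of a listed thing).
The state is a dict: "time_s": time; "q": joint angles; "qvel": joint speeds; "joint_efforts": joint torques, N m; "position": TCP position; "tool_rot": TCP orientation; "ft_force": force on the tool from outside, world axes, zero at the start; "wrist_torque": the same for the moment, N m; "grip_width": finger opening in m; "gripper_force": force on a finger pad.
Only numpy, scipy, OpenCV 4.12 (cv2) and the standard library are available. Lean on these libraries where they do the work, as an engineer would, in place of code of your own. Each camera call takes 0.05 s, during which the arm holds its last target. There are 200 camera calls.

## Working session

There is one attempt and no reset: what is moved stays moved. The work goes in short steps, Python scripts to look and compute and a tool call to move; the robot and the scene stay as the last step left them, time stands still between calls to the robot, and variables do not carry over. Pictures are saved under pics/ and viewed, at most 10 in all, crops included, and the job is handed in when it is done.

Besides the shell and the picture viewer there is one more tool, called after "Emit:" as name(argument=value, ...), one argument or row to a line, values as JSON. move_arm: Moves the arm, as the interface text tells. Its arguments: {"type":"object","properties":{"jaw":{"type":"array","items":{"type":"number"}},"dp":{"type":"array","items":{"type":"array","items":{"type":"number"}}},"turn":{"type":"array","items":{"type":"array","items":{"type":"number"}}},"force":{"type":"number"}},"required":["jaw","dp","turn"]}

```bash
mkdir -p pics
cat > h.py <<'E'
import numpy as np, cv2
from rig import observe, cams, ticket
def K(n):
    c=cams.calibration(n); f=210/np.tan(np.radians(c["vertical_fov"])/2); return c,f
def ray(n,u,v):
    c,f=K(n); x=np.array([(u-c["cx"])/f,(v-c["cy"])/f]); y=x.copy()
    for _ in range(20): y=x/(1+c["k1"]*(y@y))
    return y
def c2w(n):
    c,_=K(n)
    if "view" in c: return np.linalg.inv(np.array(c["view"]))
    s=observe(); T=np.eye(4); T[:3,:3]=s["tool_rot"]; T[:3,3]=s["position"]; return T@np.array(c["tool_from_camera"])
def pt(n,u,v,d):
    y=ray(n,u,v); return (c2w(n)@np.array([y[0]*d,-y[1]*d,-d,1]))[:3]
def onz(n,u,v,z):
    M=c2w(n); o=M[:3,3]; p=pt(n,u,v,1.0)-o; return o+p*(z-o[2])/p[2]
def proj(n,P):
    c,f=K(n); q=np.linalg.inv(c2w(n))@np.append(P,1); y=np.array([q[0],-q[1]])/-q[2]; y=y*(1+c["k1"]*(y@y)); return y*f+[c["cx"],c["cy"]]
def cloud(n,dep):
    c,f=K(n); v,u=np.mgrid[0:420,0:560]; x=np.stack([(u-c["cx"])/f,(v-c["cy"])/f],-1); y=x.copy()
    for _ in range(15): y=x/(1+c["k1"]*(y**2).sum(-1,keepdims=True))
    P=np.stack([y[...,0]*dep,-y[...,1]*dep,-dep,np.ones_like(dep)],-1); return (P@c2w(n).T)[...,:3]
def save(name,im): cv2.imwrite("pics/"+name,im[...,::-1])
E
python3 - <<'E'
from h import *
ims=[]
for n in ["side","top"]:
    im,d=cams.get_image(n); ims.append(im); np.savez(f"{n}.npz",im=im,d=d)
    print(n,np.round(c2w(n)[:3,3],3),K(n)[1])
    for q in ["jig","pocket_step","stop_face","block_mid","stub_end","hinge_mid","leaf_press","block_toe","spool_b","bolt_m16"]:
        for r in cams.mark_of(n,q)[:2]:
            u,v=r["location"][0]*560,r["location"][1]*420
            print(q,round(r["p"],2),round(u),round(v),np.round(pt(n,u,v,d[min(419,int(v)),min(559,int(u))]),3))
save("a.png",ims[0]);save("b.png",ims[1])
E
```

```text
side [ 0.354 -0.961  0.497] 421.2201510428179
jig 0.77 255 234 [0.563 0.012 0.016]
pocket_step 0.55 256 228 [0.572 0.043 0.019]
block_mid 0.91 232 205 [0.531 0.174 0.039]
block_mid 0.8 255 214 [0.57  0.045 0.058]
stub_end 0.79 257 190 [0.583 0.073 0.116]
stub_end 0.75 263 178 [0.631 0.206 0.101]
hinge_mid 0.8 272 217 [ 0.597 -0.037  0.081]
leaf_press 0.87 285 190 [ 0.626 -0.046  0.153]
block_toe 0.91 240 212 [0.56  0.203 0.001]
block_toe 0.82 257 230 [0.573 0.03  0.018]
spool_b 0.42 289 224 [0.663 0.038 0.023]
bolt_m16 0.51 253 261 [ 0.53  -0.112  0.007]
top [4.220e-01 1.000e-03 1.106e+00] 501.14699884713326
jig 0.7 273 247 [0.558 0.012 0.019]
jig 0.18 295 248 [ 0.556 -0.036  0.017]
pocket_step 0.73 258 243 [0.564 0.044 0.036]
pocket_step 0.56 256 201 [0.655 0.053 0.039]
stop_face 0.72 293 250 [ 0.551 -0.032  0.02 ]
block_mid 0.87 249 237 [0.568 0.06  0.091]
block_mid 0.77 185 211 [0.619 0.197 0.081]
stub_end 0.89 181 205 [0.627 0.202 0.101]
stub_end 0.66 244 231 [0.576 0.071 0.115]
hinge_mid 0.81 281 222 [ 0.603 -0.004  0.083]
leaf_press 0.87 288 199 [ 0.634 -0.015  0.162]
block_toe 0.97 186 203 [0.631 0.192 0.102]
block_toe 0.76 257 246 [0.557 0.046 0.041]
spool_b 0.52 240 195 [0.665 0.088 0.046]
bolt_m16 0.68 163 172 [0.698 0.245 0.095]
bolt_m16 0.63 324 259 [ 0.531 -0.097  0.049]
```

View pics/a.png

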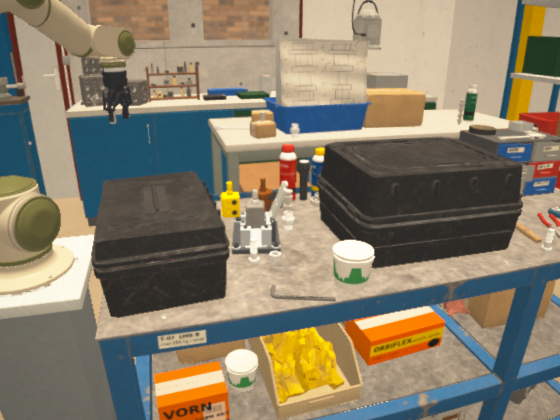

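View pics/b.png

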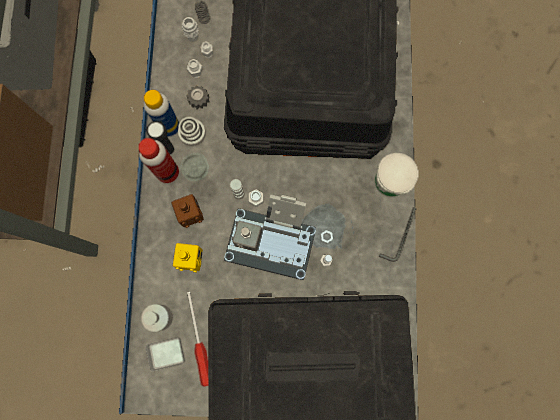

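The top view shows three candidates. The steel block stands in the jig at (245,232). The yellow look-alike is at (187,257) and the brown one at (186,210). By the description I choose the steel one in the jig pocket. Next is a close crop and a jig pose fit.

Run:
```python
from h import *
z=np.load("top.npz"); im,d=z["im"],z["d"]
P=cloud("top",d)
c=im[180:300,200:360]; save("c.png",cv2.resize(c,(800,600),interpolation=cv2.INTER_CUBIC))
# rectified cloud plate points
m=np.zeros((420,560),bool); m[195:290,215:325]=True
pl=m&(P[...,2]>.008)&(P[...,2]<.3)
xy=P[pl][:,:2].astype(np.float32)
lab=(pl).astype(np.uint8); n,L,st,_=cv2.connectedComponentsWithStats(lab); k=1+np.argmax(st[1:,4]); print(st[k])
low=(L==k)&(P[...,2]<.07)
print(cv2.minAreaRect(P[low][:,:2].astype(np.float32)))
low=(L==k)&(P[...,2]<.022)
print(cv2.minAreaRect(P[low][:,:2].astype(np.float32)))
for nm,(a,b,e,f) in {"caseNear":(300,420,210,410),"caseFar":(0,155,230,395)}.items():
    Q=P[a:b,e:f].reshape(-1,3); Q=Q[Q[:,2]>.03]; print(nm,np.percentile(Q,[1,50,99],axis=0).round(3))
lf=(L==k)&(P[...,2]>.085); print("high pts");
vv,uu=np.where(lf)
for Q in [P[lf&(np.arange(560)[None]<262)],P[lf&(np.arange(560)[None]>=262)]]: print(np.percentile(Q,[2,50,98],axis=0).round(3))
```

```text
[ 224  195   92   85 5225]
((0.5664126873016357, 0.019335858523845673), (0.18038111925125122, 0.12052541226148605), 77.88935852050781)
((0.5664126873016357, 0.019335858523845673), (0.18038111925125122, 0.12052541226148605), 77.88935852050781)
caseNear [[ 0.232 -0.242  0.131]
 [ 0.335 -0.061  0.167]
 [ 0.441  0.118  0.176]]
caseFar [[ 0.753 -0.209  0.059]
 [ 0.86  -0.054  0.223]
 [ 1.02   0.101  0.231]]
high pts
[[0.568 0.06  0.088]
 [0.574 0.068 0.115]
 [0.584 0.078 0.12 ]]
[[ 0.601 -0.046  0.087]
 [ 0.621 -0.012  0.129]
 [ 0.641  0.023  0.161]]
```

View pics/c.png

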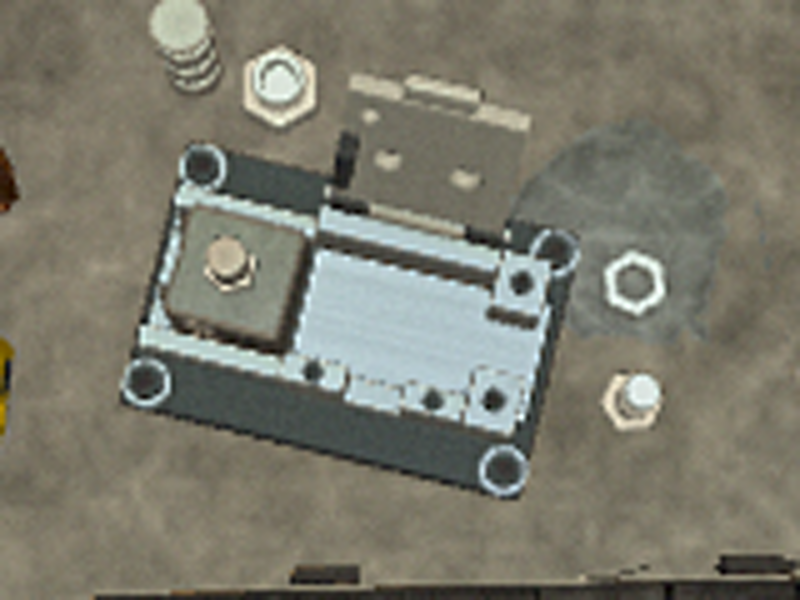

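The crop confirms the choice: the grey steel block stands stub up at crop pixel (230,260) in the jig pocket. The leaf is open at (430,150), and the bystanders are clear. The plate fit gives 180.4 x 120.5 mm, centred at (0.566, 0.019), yaw about -12.1°, which agrees with the marks.

```bash
cat >> h.py <<'E'
from scipy.spatial.transform import Rotation as R
yaw=np.radians(77.89-90); J=R.from_euler("z",yaw).as_matrix(); O=np.array([.5664,.0193,0])
def j2w(p): return O+J@(np.array(p)/1000)
def w2j(p): return (J.T@(np.array(p)-O))*1000
def go(pj,sgn=1):
    s=observe(); T=np.array(s["tool_rot"]); y=J[:,1]*sgn; z=np.array([0,0,-1.]); D=np.stack([np.cross(y,z),y,z],1)
    print("t",s["time_s"],"tcp jig",w2j(s["position"]).round(1),"dp cm tool",(100*T.T@(j2w(pj)-s["position"])).round(2),"turn",R.from_matrix(T.T@D).as_rotvec().round(3),"F jig",(J.T@np.array(s["ft_force"])).round(1))
E
python3 - <<'E'
from h import *
s=observe(); print(np.array(s["tool_rot"]).round(3), s["q"])
go([0,110,200]); go([0,110,200],-1)
E
```

```text
[[-0.918  0.396 -0.   ]
 [ 0.396  0.918  0.   ]
 [ 0.     0.    -1.   ]] [ 5.43562826e+01  2.18062833e+01  7.43340795e+01  1.28832034e-03
  8.38582543e+01 -1.23361766e+01]
t 1.1 tcp jig [-442.9  401.8  231.3] dp cm tool [-49.12 -20.03   3.13] turn [ 0.    -0.    -0.195] F jig [ 0.3 -0.7 -0.4]
t 1.1 tcp jig [-442.9  401.8  231.3] dp cm tool [-49.12 -20.03   3.13] turn [-0.    -0.     2.946] F jig [ 0.3 -0.7 -0.4]
```

Emit:
move_arm(
  jaw=[0,0,0,0,0,0,0,0,0,0,0,0],
  dp=[
    [0,0,0],
    [0,0,0],
    [-3,-2,0],
    [-3,-2,0],
    [-3,-2,0],
    [-3,-2,0],
    [-3,-2,0],
    [-3,-2,0],
    [-3,-2,0],
    [-3,-2,0],
    [-3,-2,0],
    [-3,-2,0],
  ],
  turn=[
    [0,0,-0.0975],
    [0,0,-0.0975],
    [0,0,0],
    [0,0,0],
    [0,0,0],
    [0,0,0],
    [0,0,0],
    [0,0,0],
    [0,0,0],
    [0,0,0],
    [0,0,0],
    [0,0,0],
  ],
)

```text
time_s: 2.1
position: [0.4699, 0.245, 0.2315]
tool_rot: [[-0.978, 0.21, 0.0], [0.21, 0.978, 0.0], [-0.0, 0.0, -1.0]]
ft_force: [-0.1, 1.1, -0.2]
grip_width: -0.0001
gripper_force: 0.0
```

```bash
python3 -c "
from h import *
go([0,85,200])"
```

```text
t 2.1 tcp jig [-141.7  200.4  231.5] dp cm tool [-14.18 -11.53   3.15] turn [ 0.     0.    -0.001] F jig [-0.3  1.1 -0.2]
```

Emit:
move_arm(
  jaw=[0,0,0,0,0,0,0],
  dp=[
    [-2.4,-1.7,0.5],
    [-2.4,-1.7,0.5],
    [-2.4,-1.7,0.5],
    [-2.4,-1.7,0.5],
    [-2.3,-1.6,0.5],
    [-2.3,-1.6,0.6],
    [0,0,0],
  ],
  turn=[
    [0,0,0],
    [0,0,0],
    [0,0,0],
    [0,0,0],
    [0,0,0],
    [0,0,0],
    [0,0,0],
  ],
)

```text
time_s: 2.68
position: [0.589, 0.1152, 0.1985]
tool_rot: [[-0.977, 0.214, -0.001], [0.214, 0.977, -0.001], [0.001, -0.001, -1.0]]
ft_force: [-0.1, -0.6, -0.4]
grip_width: 0.0001
gripper_force: 0.0
```

Run:
```python
from h import *
go([0,80,105])
im,d=cams.get_image("wrist"); save("d.png",im)
P=cloud("wrist",d)
for q in ["stub_end","pocket_step","stop_face","block_mid","hinge_mid","leaf_press"]:
    for r in cams.mark_of("wrist",q)[:2]:
        u,v=r["location"][0]*560,r["location"][1]*420
        print(q,round(r["p"],2),round(u),round(v),w2j(pt("wrist",u,v,d[min(419,int(v)),min(559,int(u))])).round(1))
Q=w2j(P[d>0].T.T[:, :].reshape(-1,3)[0]) 
A=(P-O)@J*1000
def st(m): print(m.sum(), np.percentile(A[m],[3,50,97],axis=0).round(1) if m.any() else "")
ok=d>.05
st(ok&(A[...,2]>105)&(A[...,2]<125)&(abs(A[...,0])<20)&(abs(A[...,1]-45)<20))  # stub
st(ok&(A[...,2]>74)&(A[...,2]<84)&(abs(A[...,0])<28)&(A[...,1]>15)&(A[...,1]<80))  # body top
```

```text
t 2.6833 tcp jig [  1.9  98.5 198.5] dp cm tool [ 0.18 -1.84  9.36] turn [-0.001 -0.001 -0.004] F jig [ 0.  -0.6 -0.4]
stub_end 0.86 371 117 [-79.1 170.4 102.8]
stub_end 0.82 225 213 [ -5.3  55.5 117.5]
pocket_step 0.92 218 191 [-16.1  43.1  79.8]
stop_face 0.97 150 191 [ -3.9 -48.   18.8]
stop_face 0.16 111 223 [  35.9 -101.5   17.6]
block_mid 0.91 237 198 [-12.5  62.2  91.9]
block_mid 0.76 369 218 [ 13.8 187.5  67.3]
hinge_mid 0.96 167 244 [36.5 -9.2 80.5]
leaf_press 0.64 139 309 [ 63.7  -8.9 147.1]
leaf_press 0.39 10 257 [  90.4 -265.3    1.5]
375 [[-11.   48.  107.4]
 [ -4.6  55.6 116.7]
 [  3.2  62.3 117.9]]
2167 [[-26.8  30.2  76.4]
 [ -9.5  58.   78.8]
 [ 19.2  77.7  80.3]]
```

View pics/d.png

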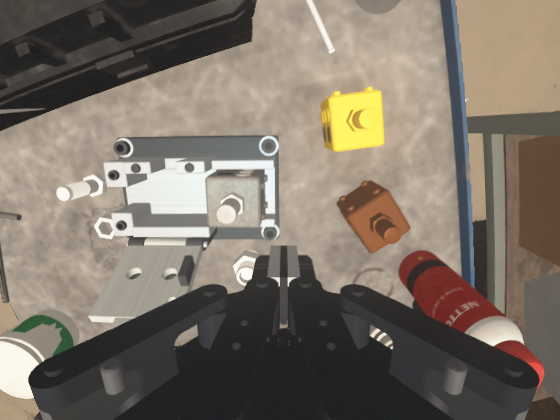

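The wrist view shows the steel block at (235,200), with its stub at (228,210), in the jig. The leaf is open at (150,280). The wrist and top readings differ by about 7 mm, perhaps because the arm was still settling, so I'll recheck.

Run:
```python
from h import *
go([0,80,105])
M=c2w("wrist"); im,d=cams.get_image("wrist")
P=cloud("wrist",d); A=(P-O)@J*1000; ok=d>.05
def rect(A,m):
    n,L,s,_=cv2.connectedComponentsWithStats(m.astype(np.uint8)); k=1+np.argmax(s[1:,4]); print(cv2.minAreaRect(A[L==k][:,:2].astype(np.float32)))
def st(m): print(m.sum(), np.percentile(A[m],[3,50,97],axis=0).round(1) if m.any() else "")
rect(A,ok&(A[...,2]>9)&(A[...,2]<70)&(abs(A[...,0])<75)&(abs(A[...,1])<110))
st(ok&(A[...,2]>114)&(A[...,2]<125)&(abs(A[...,0])<20)&(abs(A[...,1]-45)<20))
st(ok&(abs(A[...,2])<4))
for n in ["top","side"]:
    im,d=cams.get_image(n); P=cloud(n,d); A=(P-O)@J*1000; ok=d>.05
    print(n)
    if n=="top": rect(A,ok&(A[...,2]>9)&(A[...,2]<70)&(abs(A[...,0])<75)&(abs(A[...,1])<110))
    st(ok&(A[...,2]>112)&(A[...,2]<125)&(abs(A[...,0])<20)&(abs(A[...,1]-45)<18))
    st(ok&(A[...,2]>195)&(A[...,2]<215)&(abs(A[...,0])<40)&(abs(A[...,1]-98)<40))
    u=proj(n,np.array(observe()["position"])); print(u)
    save(f"tip_{n}.png",cv2.resize(im[max(0,int(u[1])-30):int(u[1])+30,int(u[0])-40:int(u[0])+40],(640,480)))
```

```text
t 3.0333 tcp jig [ -1.7 102.4 200.8] dp cm tool [-0.17 -2.24  9.58] turn [0.    0.001 0.001] F jig [-0.   0.6  0.1]
((-1.1604194641113281, -8.132087707519531), (203.0973663330078, 118.649169921875), 89.93122863769531)
302 [[ -8.7  46.2 114.8]
 [ -1.8  53.2 116.1]
 [  5.1  60.  117.4]]
77170 [[-188.  -251.    -2.1]
 [ -50.7   97.9   -0.7]
 [ 151.8  290.1    0.9]]
top
((0.12363052368164062, -11.352279663085938), (120.5726089477539, 157.57937622070312), 0.09545374661684036)
51 [[ -7.4  43.8 113.4]
 [ -0.9  50.1 117.2]
 [  6.5  57.2 120. ]]
1 [[-11.2  94.3 204.7]
 [-11.2  94.3 204.7]
 [-11.2  94.3 204.7]]
[214.43311279 217.34699795]
side
24 [[ -7.4  42.6 112.9]
 [  0.4  46.7 117.3]
 [  5.9  57.1 119.1]]
33 [[-10.8  87.2 203.5]
 [ -0.3  92.9 209.6]
 [  7.9  98.8 214.8]]
[253.56368471 154.52136813]
```

View pics/tip_side.png

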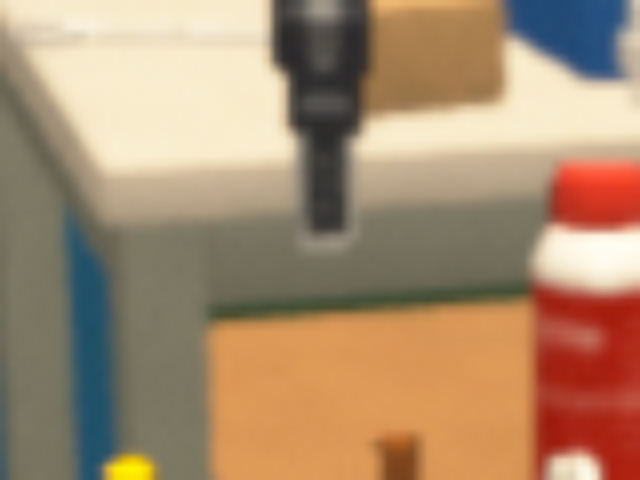

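The side crop shows the closed fingertips at crop pixel (325,235), about where projected. Once settled, the views agree to within about 3 mm. Next I descend beside the stub and push.

Emit:
move_arm(
  jaw=[0,0,0,0,0,0,0,0,0],
  dp=[
    [-0.1,-0.7,1.9],
    [0,-0.7,1.9],
    [0,-0.5,1.9],
    [0,-0.3,1.9],
    [0,0,1.9],
    [0,-0.4,0],
    [0,-0.4,0],
    [0,-0.4,0],
    [0,0,0],
  ],
  turn=[
    [0,0,0],
    [0,0,0],
    [0,0,0],
    [0,0,0],
    [0,0,0],
    [0,0,0],
    [0,0,0],
    [0,0,0],
    [0,0,0],
  ],
)

```text
time_s: 3.93
position: [0.5809, 0.0848, 0.1067]
tool_rot: [[-0.978, 0.211, 0.002], [0.211, 0.978, -0.0], [-0.002, 0.0, -1.0]]
ft_force: [-0.3, 0.2, 0.4]
grip_width: -0.0001
gripper_force: 0.4
```

Emit:
move_arm(
  jaw=[0,0,0,0,0,0],
  dp=[
    [0,-0.4,0],
    [0,-0.4,0],
    [0,-0.4,0],
    [0,-0.4,0],
    [0,-0.4,0],
    [0,0,0],
  ],
  turn=[
    [0,0,0],
    [0,0,0],
    [0,0,0],
    [0,0,0],
    [0,0,0],
    [0,0,0],
  ],
)

```text
time_s: 4.43
position: [0.5762, 0.0651, 0.1054]
tool_rot: [[-0.978, 0.211, -0.0], [0.211, 0.978, -0.0], [-0.0, -0.0, -1.0]]
ft_force: [1.1, 1.0, 0.5]
grip_width: -0.0002
gripper_force: 0.4
```

```bash
python3 -c "
from h import *
go([-1,11,105])"
```

```text
t 4.4333 tcp jig [ -0.   46.8 105.4] dp cm tool [ 0.1  -3.58  0.04] turn [-0.     0.    -0.001] F jig [0.9 1.2 0.5]
```

Emit:
move_arm(
  jaw=[0,0,0,0,0,0,0,0],
  dp=[
    [0,-0.4,0],
    [0,-0.4,0],
    [0,-0.4,0],
    [0,-0.4,0],
    [0,-0.4,0],
    [0,-0.4,0],
    [0,0,0],
    [0,0,0],
  ],
  turn=[
    [0,0,0],
    [0,0,0],
    [0,0,0],
    [0,0,0],
    [0,0,0],
    [0,0,0],
    [0,0,0],
    [0,0,0],
  ],
)

```text
time_s: 5.1
position: [0.5712, 0.0422, 0.1053]
tool_rot: [[-0.978, 0.211, -0.0], [0.211, 0.978, -0.0], [0.0, -0.0, -1.0]]
ft_force: [-0.3, -0.6, 0.1]
grip_width: 0.0002
gripper_force: 0.1
```

Run:
```python
from h import *
go([0,80,105])
im,d=cams.get_image("wrist"); save("e.png",im)
im,d=cams.get_image("side"); save("f.png",cv2.resize(im[160:280,200:360],(800,600),interpolation=cv2.INTER_CUBIC))
```

```text
t 5.1 tcp jig [-1.000e-01  2.340e+01  1.053e+02] dp cm tool [-0.    5.66  0.03] turn [-0.    -0.    -0.001] F jig [-0.2 -0.6  0.1]
```

View pics/e.png

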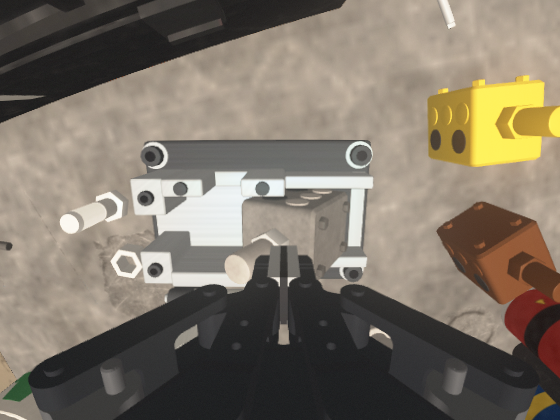

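The block is tilted toward the stop with the stub at (260,255), still leaning on the fingers, so I keep pushing.

Emit:
move_arm(
  jaw=[0,0,0,0,0,0,0,0],
  dp=[
    [0,-0.4,0],
    [0,-0.4,0],
    [0,-0.4,0],
    [0,-0.4,0],
    [0,0,0],
    [0,0,0],
    [0,0,0],
    [0,0,0],
  ],
  turn=[
    [0,0,0],
    [0,0,0],
    [0,0,0],
    [0,0,0],
    [0,0,0],
    [0,0,0],
    [0,0,0],
    [0,0,0],
  ],
)

```text
time_s: 5.87
position: [0.5679, 0.0269, 0.1053]
tool_rot: [[-0.978, 0.21, 0.0], [0.21, 0.978, 0.0], [-0.0, 0.0, -1.0]]
ft_force: [0.2, -0.1, -0.3]
grip_width: -0.0003
gripper_force: 0.0
```

Run:
```python
from h import *
go([0,80,105])
im,d=cams.get_image("wrist"); save("g.png",im)
```

```text
t 5.8667 tcp jig [-1.000e-01  7.700e+00  1.053e+02] dp cm tool [-0.01  7.23  0.03] turn [ 0.  0. -0.] F jig [ 0.2 -0.1 -0.3]
```

View pics/g.png

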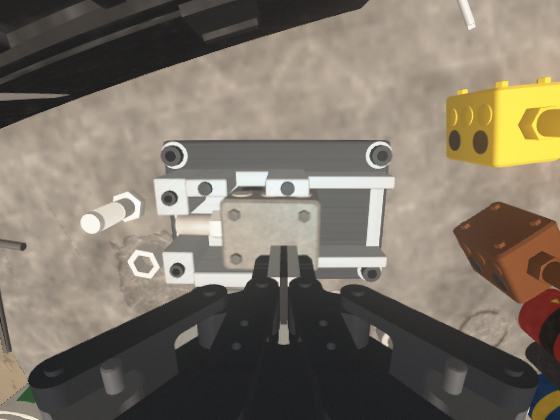

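The block has dropped flat into the nest at (270,230), with its stub at (195,225) in the slot. I move back over the pocket, descend behind the tail, and push gently.

Emit:
move_arm(
  jaw=[0,0,0,0,0,0,0,0,0,0],
  dp=[
    [0,1.6,0],
    [0,1.7,0],
    [0,1.6,0],
    [0,0,0],
    [0,0,1.6],
    [0,0,1.6],
    [0,0,1.6],
    [0,0,1.6],
    [0,0,0],
    [0,0,0],
  ],
  turn=[
    [0,0,0],
    [0,0,0],
    [0,0,0],
    [0,0,0],
    [0,0,0],
    [0,0,0],
    [0,0,0],
    [0,0,0],
    [0,0,0],
    [0,0,0],
  ],
)

```text
time_s: 6.75
position: [0.5779, 0.0743, 0.0411]
tool_rot: [[-0.978, 0.21, -0.001], [0.21, 0.978, -0.0], [0.001, -0.0, -1.0]]
ft_force: [0.7, 0.2, 0.1]
grip_width: 0.0001
gripper_force: 0.0
```

Emit:
move_arm(
  jaw=[0,0,0,0,0,0,0,0,0,0],
  dp=[
    [0,-0.3,0],
    [0,-0.3,0],
    [0,-0.3,0],
    [0,-0.3,0],
    [0,-0.2,0],
    [0,-0.2,0],
    [0,-0.2,0],
    [0,-0.2,0],
    [0,0,0],
    [0,0,0],
  ],
  turn=[
    [0,0,0],
    [0,0,0],
    [0,0,0],
    [0,0,0],
    [0,0,0],
    [0,0,0],
    [0,0,0],
    [0,0,0],
    [0,0,0],
    [0,0,0],
  ],
)

```text
time_s: 7.58
position: [0.5745, 0.0552, 0.0419]
tool_rot: [[-0.978, 0.21, 0.002], [0.21, 0.978, 0.0], [-0.002, 0.001, -1.0]]
ft_force: [1.2, 3.0, 4.0]
grip_width: 0.0002
gripper_force: 2.1
```

```bash
python3 -c "
from h import *
go([0,16,41])"
```

```text
t 7.5833 tcp jig [ 0.3 36.8 41.9] dp cm tool [ 0.03 -2.08  0.09] turn [ 0.001  0.002 -0.001] F jig [0.6 3.1 4. ]
```

Emit:
move_arm(
  jaw=[0,0,0,0,0,0,0,0],
  dp=[
    [0,-0.15,0],
    [0,-0.15,0],
    [0,-0.15,0],
    [0,-0.15,0],
    [0,-0.15,0],
    [0,-0.15,0],
    [0,-0.1,0],
    [0,0,0],
  ],
  turn=[
    [0,0,0],
    [0,0,0],
    [0,0,0],
    [0,0,0],
    [0,0,0],
    [0,0,0],
    [0,0,0],
    [0,0,0],
  ],
)

```text
time_s: 8.25
position: [0.5722, 0.0456, 0.0418]
tool_rot: [[-0.978, 0.21, 0.001], [0.21, 0.978, 0.0], [-0.001, 0.001, -1.0]]
ft_force: [1.3, 4.8, 4.8]
grip_width: 0.0002
gripper_force: 2.6
```

Run:
```python
from h import *
go([0,16,41])
cams.get_image("wrist")
m=cams.outline_of("wrist","block_mid")
for r in m[:3]: print(r["p"],r["box"])
```

```text
t 8.25 tcp jig [ 0.2 26.9 41.8] dp cm tool [ 0.02 -1.09  0.08] turn [ 0.001  0.001 -0.   ] F jig [0.3 5.  4.8]
0.95 [0.2866, 0.6388, 0.3643, 0.2938]
0.75 [0.9263, 0.6921, 0.1471, 0.3062]
0.68 [0.92, 0.2876, 0.16, 0.301]
```

Emit:
move_arm(
  jaw=[0,0,0,0,0,0],
  dp=[
    [0,-0.12,0],
    [0,-0.12,0],
    [0,-0.12,0],
    [0,-0.12,0],
    [0,-0.12,0],
    [0,0,0],
  ],
  turn=[
    [0,0,0],
    [0,0,0],
    [0,0,0],
    [0,0,0],
    [0,0,0],
    [0,0,0],
  ],
)

```text
time_s: 8.85
position: [0.5711, 0.0415, 0.0418]
tool_rot: [[-0.978, 0.21, 0.002], [0.21, 0.978, 0.004], [-0.001, 0.004, -1.0]]
ft_force: [2.6, 15.1, 4.6]
grip_width: 0.0001
gripper_force: 8.0
```

Emit:
move_arm(
  jaw=[0,0,0,0],
  dp=[
    [0,-0.08,0],
    [0,-0.08,0],
    [0,-0.08,0],
    [0,0,0],
  ],
  turn=[
    [0,0,0],
    [0,0,0],
    [0,0,0],
    [0,0,0],
  ],
)

```text
time_s: 9.18
position: [0.571, 0.0414, 0.0419]
tool_rot: [[-0.978, 0.21, 0.003], [0.21, 0.978, 0.007], [-0.002, 0.008, -1.0]]
ft_force: [6.7, 28.1, 4.5]
grip_width: -0.0004
gripper_force: 14.4
```

Emit:
move_arm(
  jaw=[0,0,0,0],
  dp=[
    [0,-0.07,0],
    [0,-0.07,0],
    [0,-0.06,0],
    [0,0,0],
  ],
  turn=[
    [0,0,0],
    [0,0,0],
    [0,0,0],
    [0,0,0],
  ],
)

```text
time_s: 9.52
position: [0.571, 0.0413, 0.0421]
tool_rot: [[-0.978, 0.21, 0.005], [0.21, 0.978, 0.01], [-0.003, 0.011, -1.0]]
ft_force: [8.9, 37.5, 5.1]
grip_width: 0.0
gripper_force: 19.8
```

```bash
python3 -c "
from h import *
go([0,16,41])"
```

```text
t 9.5167 tcp jig [-0.1 22.4 42.1] dp cm tool [-0.01 -0.64  0.1 ] turn [ 0.011  0.003 -0.   ] F jig [ 0.8 38.5  5.1]
```

Hard stop. I back off and check whether the block is home.

Emit:
move_arm(
  jaw=[0,0,0,0,0,0,0,0],
  dp=[
    [0,0.8,0],
    [0,1.2,0],
    [0,1.2,0],
    [0,0,-3],
    [0,0,-3.5],
    [0,0,-3.5],
    [0,0,0],
    [0,0,0],
  ],
  turn=[
    [0,0,0],
    [0,0,0],
    [0,0,0],
    [0,0,0],
    [0,0,0],
    [0,0,0],
    [0,0,0],
    [0,0,0],
  ],
)

```text
time_s: 10.18
position: [0.5771, 0.0666, 0.1429]
tool_rot: [[-0.978, 0.21, 0.003], [0.21, 0.978, -0.001], [-0.003, -0.0, -1.0]]
ft_force: [0.2, -0.2, -1.4]
grip_width: -0.0002
gripper_force: 0.0
```

Run:
```python
from h import *
go([0,16,41])
M=c2w("wrist"); im,d=cams.get_image("wrist"); save("i.png",im)
for n in ["wrist"]:
    P=cloud(n,d); A=(P-O)@J*1000
    m=[r for r in cams.outline_of(n,"block_mid")]
    for r in m[:2]:
        k=r["mask"]&(d>.05); B=A[k]; t=B[(B[:,2]>64)&(B[:,2]<75)]
        print(n,r["p"],len(t),np.percentile(t,[1,50,99],axis=0).round(1) if len(t)>20 else "")
    # stop top cheeks
    for x0 in (-1,1):
        k=(d>.05)&(abs(A[...,2]-62)<3.5)&(A[...,0]*x0>15)&(A[...,0]*x0<30)&(A[...,1]<-40)&(A[...,1]>-100); print("cheek",k.sum(),np.percentile(A[k],[2,50,98],axis=0).round(1))
for q in ["block_mid","stub_end","stop_face"]:
    for r in cams.mark_of("wrist",q)[:1]:
        u,v=np.array(r["location"])*[560,420]; print(q,r["p"],u,v,w2j(onz("wrist",u,v,{"block_mid":.043,"stub_end":.043,"stop_face":.018}[q])).round(1))
```

```text
t 10.1833 tcp jig [  0.5  48.4 142.9] dp cm tool [ 0.09 -3.24 10.19] turn [-0.     0.003 -0.   ] F jig [ 0.2 -0.1 -1.4]
wrist 0.9 340 [[-86.3 154.6  64.1]
 [-75.7 158.2  72.3]
 [-66.7 170.6  74.9]]
wrist 0.81 317 [[ 10.9 183.   64.3]
 [ 16.4 186.3  71.9]
 [ 30.5 201.5  74.7]]
cheek 571 [[-29.8 -75.3  58.8]
 [-23.6 -61.2  60.4]
 [-15.3 -41.3  65.4]]
cheek 567 [[ 15.4 -74.6  58.9]
 [ 23.3 -60.4  61.4]
 [ 29.8 -40.8  65.3]]
block_mid 0.95 196.504 209.118 [ -4.5 -24.6  43. ]
stub_end 0.89 486.92 267.918 [ 51.  236.5  43. ]
```

View pics/i.png

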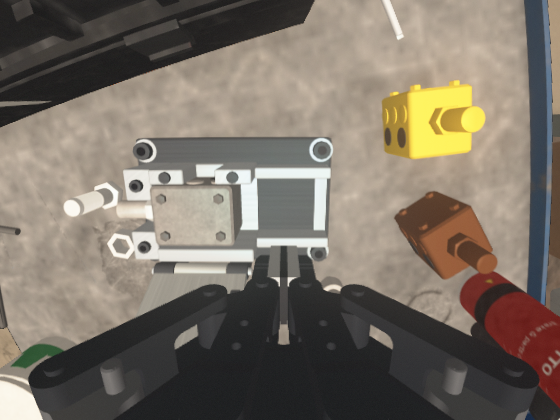

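Image i shows the block flat and home: body at (195,215) touching the stop cheeks, stub in the slot at (132,212). Next is the leaf, going up and over to the far side behind it.

Emit:
move_arm(
  jaw=[0,0,0,0,0,0,0,0,0,0],
  dp=[
    [0,0,-2.9],
    [0,0,-2.9],
    [-2.2,-1.35,0],
    [-2.2,-1.35,0],
    [-2.2,-1.35,0],
    [-2.2,-1.35,0],
    [-2.2,-1.35,0],
    [0,0,0],
    [0,0,0],
    [0,0,0],
  ],
  turn=[
    [0,0,0],
    [0,0,0],
    [0,0,0],
    [0,0,0],
    [0,0,0],
    [0,0,0],
    [0,0,0],
    [0,0,0],
    [0,0,0],
    [0,0,0],
  ],
)

```text
time_s: 11.27
position: [0.6693, -0.0223, 0.1984]
tool_rot: [[-0.978, 0.21, -0.002], [0.21, 0.978, 0.0], [0.002, 0.0, -1.0]]
ft_force: [0.1, -0.4, 1.2]
grip_width: -0.0003
gripper_force: 0.0
```

```bash
python3 -c "
from h import *
go([110,-19,138])"
```

```text
t 11.2667 tcp jig [109.4 -19.1 198.4] dp cm tool [-0.07  0.01  6.04] turn [ 0.    -0.002 -0.   ] F jig [ 0.2 -0.4  1.2]
```

Down to about z 138 and push toward -x until the leaf is about vertical (TCP x about 57).

Emit:
move_arm(
  jaw=[0,0,0,0,0,0,0,0,0,0,0],
  dp=[
    [0,0,2],
    [0,0,2],
    [0,0,1.6],
    [0,0,0],
    [0.8,0,0],
    [0.8,0,0],
    [0.8,0,0],
    [0.8,0,0],
    [0.8,0,0],
    [0,0,0],
    [0,0,0],
  ],
  turn=[
    [0,0,0],
    [0,0,0],
    [0,0,0],
    [0,0,0],
    [0,0,0],
    [0,0,0],
    [0,0,0],
    [0,0,0],
    [0,0,0],
    [0,0,0],
    [0,0,0],
  ],
)

```text
time_s: 12.18
position: [0.6306, -0.0138, 0.1445]
tool_rot: [[-0.978, 0.21, 0.001], [0.21, 0.978, -0.0], [-0.001, 0.0, -1.0]]
ft_force: [0.7, 0.1, -0.1]
grip_width: 0.0002
gripper_force: 0.0
```

Run:
```python
from h import *
go([57,-19,143])
im,d=cams.get_image("side"); A=(cloud("side",d)-O)@J*1000
k=(d>.1)&(A[...,2]>85)&(A[...,2]<180)&(A[...,1]<25)&(A[...,1]>-75)&(A[...,0]>0)&(A[...,0]<140)
print(k.sum()); 
for z in range(85,180,10):
    q=k&(abs(A[...,2]-z)<5); print(z,q.sum(),np.median(A[q],axis=0).round(0) if q.any() else "")
```

```text
t 12.1833 tcp jig [ 69.7 -18.9 144.5] dp cm tool [ 1.27 -0.01  0.14] turn [0.    0.001 0.   ] F jig [ 0.6  0.2 -0.1]
386
85 13 [ 41. -51.  87.]
95 22 [ 43. -52.  95.]
105 27 [ 43. -36. 106.]
115 52 [ 44. -38. 115.]
125 44 [ 45.  -5. 125.]
135 27 [ 47. -46. 134.]
145 36 [ 53. -27. 146.]
155 68 [ 56. -32. 157.]
165 58 [ 62. -31. 167.]
175 39 [ 71. -31. 175.]
```

Emit:
move_arm(
  jaw=[0,0,0,0,0,0,0,0,0,0,0,0],
  dp=[
    [0.65,0,0.05],
    [0.65,0,0.05],
    [0.8,0,0.07],
    [0.8,0,0.07],
    [0.8,0,0.07],
    [0.8,0,0.32],
    [0.8,0,0.32],
    [0.8,0,0.32],
    [0.65,0,0.6],
    [0.65,0,0.6],
    [0.65,0,0.6],
    [0,0,0],
  ],
  turn=[
    [0,0,0],
    [0,0,0],
    [0,0,0],
    [0,0,0],
    [0,0,0],
    [0,0,0],
    [0,0,0],
    [0,0,0],
    [0,0,0],
    [0,0,0],
    [0,0,0],
    [0,0,0],
  ],
)

```text
time_s: 13.23
position: [0.5501, 0.0032, 0.1117]
tool_rot: [[-0.978, 0.21, -0.003], [0.21, 0.978, 0.001], [0.003, -0.0, -1.0]]
ft_force: [0.1, -0.4, -1.3]
grip_width: 0.0001
gripper_force: 0.0
```

Run:
```python
from h import *
go([-20,-19,97]); go([-25,-19,77.5])
```

```text
t 13.2333 tcp jig [-12.6 -19.2 111.7] dp cm tool [0.74 0.02 1.47] turn [-0.    -0.003 -0.   ] F jig [ 0.2 -0.4 -1.3]
t 13.2333 tcp jig [-12.6 -19.2 111.7] dp cm tool [1.23 0.02 3.42] turn [-0.    -0.003 -0.   ] F jig [ 0.2 -0.4 -1.3]
```

Emit:
move_arm(
  jaw=[0,0,0,0,0,0,0],
  dp=[
    [0.35,0,0.7],
    [0.35,0,0.7],
    [0.15,0,0.5],
    [0.15,0,0.4],
    [0.15,0,0.4],
    [0,0,0.3],
    [0,0,0],
  ],
  turn=[
    [0,0,0],
    [0,0,0],
    [0,0,0],
    [0,0,0],
    [0,0,0],
    [0,0,0],
    [0,0,0],
  ],
)

```text
time_s: 13.82
position: [0.5403, 0.0052, 0.0819]
tool_rot: [[-0.978, 0.21, -0.002], [0.21, 0.978, 0.0], [0.002, -0.0, -1.0]]
ft_force: [0.0, 0.4, 0.3]
grip_width: 0.0003
gripper_force: 0.0
```

Run:
```python
from h import *
go([-25,-19,77.5])
M=c2w("wrist"); im,d=cams.get_image("wrist"); save("j.png",im)
```

```text
t 13.8167 tcp jig [-22.6 -19.3  81.9] dp cm tool [0.24 0.03 0.44] turn [-0.    -0.002 -0.   ] F jig [-0.1  0.4  0.3]
```

View pics/j.png

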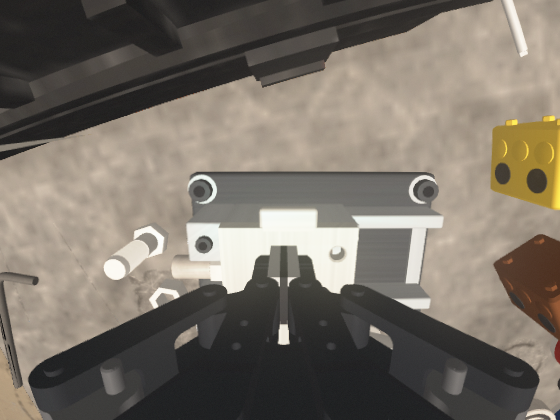

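The leaf lies over the nest at (290,240), nearly shut. I press down the last few millimetres.

Emit:
move_arm(
  jaw=[0,0,0,0,0,0],
  dp=[
    [0.2,0,0.1],
    [0,0,0.1],
    [0,0,0.1],
    [0,0,0.1],
    [0,0,0],
    [0,0,0],
  ],
  turn=[
    [0,0,0],
    [0,0,0],
    [0,0,0],
    [0,0,0],
    [0,0,0],
    [0,0,0],
  ],
)

```text
time_s: 14.37
position: [0.5388, 0.0055, 0.0786]
tool_rot: [[-0.978, 0.21, 0.0], [0.21, 0.978, -0.0], [-0.0, 0.0, -1.0]]
ft_force: [-0.2, 0.9, 0.5]
grip_width: 0.0003
gripper_force: 0.0
```

Emit:
move_arm(
  jaw=[0,0,0,0,0],
  dp=[
    [0,0,0.1],
    [0,0,0.1],
    [0,0,0.1],
    [0,0,0],
    [0,0,0],
  ],
  turn=[
    [0,0,0],
    [0,0,0],
    [0,0,0],
    [0,0,0],
    [0,0,0],
  ],
)

```text
time_s: 14.78
position: [0.5389, 0.0055, 0.0773]
tool_rot: [[-0.978, 0.21, 0.002], [0.21, 0.978, -0.001], [-0.002, -0.0, -1.0]]
ft_force: [-5.2, 0.4, 17.9]
grip_width: -0.0001
gripper_force: 8.8
```

Emit:
move_arm(
  jaw=[0,0,0,0,0,0,0],
  dp=[
    [0,0,-0.5],
    [0,0,-2],
    [0,0,-3],
    [0,0,-3],
    [0,0,-3],
    [0,0,0],
    [0,0,0],
  ],
  turn=[
    [0,0,0],
    [0,0,0],
    [0,0,0],
    [0,0,0],
    [0,0,0],
    [0,0,0],
    [0,0,0],
  ],
)

```text
time_s: 15.37
position: [0.5393, 0.0054, 0.1918]
tool_rot: [[-0.978, 0.21, 0.003], [0.21, 0.978, -0.001], [-0.003, 0.0, -1.0]]
ft_force: [0.0, 0.1, 0.1]
grip_width: 0.0001
gripper_force: 0.0
```

Run:
```python
from h import *
go([0,0,200])
cams.get_image("wrist")
M=c2w("wrist"); im,d=cams.get_image("wrist"); A=(cloud("wrist",d)-O)@J*1000
k=(d>.05)&(A[...,2]>70)&(A[...,2]<95)&(A[...,0]<35)&(A[...,0]>-45)&(A[...,1]>-50)&(A[...,1]<12)
B=A[k]; c=np.linalg.lstsq(np.c_[B[:,:2],np.ones(len(B))],B[:,2],rcond=None)[0]; print(len(B),c,np.percentile(B,[2,50,98],axis=0).round(1))
r=cams.mark_of("wrist","stub_end"); print([(round(q["p"],2),w2j(onz("wrist",q["location"][0]*560,q["location"][1]*420,.043)).round(1)) for q in r[:3]])
```

```text
t 15.3667 tcp jig [-23.6 -19.3 191.8] dp cm tool [-2.36  1.93 -0.81] turn [ 0.     0.003 -0.   ] F jig [-0.   0.1  0.1]
4312 [2.23530928e-02 5.12911831e-03 7.69699074e+01] [[-43.5 -49.   74.3]
 [-15.5 -19.8  76.1]
 [ 22.6  10.9  82.3]]
[(0.81, array([-72.8, 215.6,  43. ])), (0.77, array([ 51.1, 244.5,  43. ])), (0.58, array([ -6.6, -91.7,  43. ]))]
```

```bash
python3 -c "
from h import *
print(ticket.close_job())"
```

```text
the job is handed in; nothing more can be done
None
```

I tipped the block into the nest and pushed it home against the stop with its stub in the slot, then shut the leaf flat over it. The arm was clear and no bystander was touched when I handed the job in at about 15.5 s; no verdict came back. The final home push peaked at about 38 N, over the 35 N limit that applies until the block is home; it was already against the stop by then.

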